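# Run the phone test sled home

## Task

A screw tin has been left standing in the path of the sled on the phone test jig. Stand the tin upright in the empty grey tray and let go of it; then push the sled's palm plate all the way in until the phone's end is home against the contact block, keep it there for about a second, and let the sled spring fully back. Do not knock anything over.

Things in the scene. Friction and masses are not known exactly. Their poses are not given: they have to be found in the camera images.
- jig: Fixed phone test jig: aluminium base 340 x 104 x 12 mm, steel rails (24 mm high) along both long sides. Origin: centre of its underside, on the bench. Its x axis is the push direction, towards the grey contact block (38 x 90 mm, 56 mm high, inner face at x = +126 mm, pins 5 mm proud). The resting sled's front edge is at x = +50 mm.
- sled (a joint): Travel in m of the black sprung sled along the jig's +x: 0 at rest (held back by its spring), 0.065 fully in at its stop. The spring needs about 3 N to start and 9 N at full stroke, and returns the sled when released. The sled carries a clamped phone (top 40 mm above the bench).
- push_face (a point): Centre of the outer (-x) face of the sled's upright black palm plate, 55 mm above the bench; moves with the sled. The plate is 86 mm wide, 12 mm thick, from 14 to 80 mm above the bench, and square to the jig's x axis. At rest this face is at x = -114 mm in the jig's frame.
- tin: The tin to clear: upright round aluminium tin 75 mm high, body 44 mm diameter, lid 46 mm diameter (top 17 mm). It stands on the jig's base plate in the gap between the sled and contact block. Origin: centre of its underside; z axis up through the lid.
- tray: Shallow open empty grey tray, fixed to the bench, 140 x 120 mm outside and 20 mm high, walls and floor about 4 to 5 mm thick. Origin: centre of its underside; x axis along the 140 mm side. It lies at one side of the jig; a stack of black phones (146 x 72 x 24 mm) lies at the other.
- spare_tin: Bystander: another tin of the same shape and size, standing on the bare bench. Origin: centre of its underside.
- dispenser: Bystander: clear round bottle with a pump top, 68 mm diameter, 125 mm high, standing on the bench. Origin: centre of its underside.
- spool: Bystander: solder spool standing on its flange, 60 mm diameter, 48 mm high. Origin: centre of its underside.

How it is judged:
By the outcome, as a careful person would: the job done as asked, in the order asked, and still so for the second after the job is handed in, with the robot touching nothing.
It also fails if it takes over 61 s, if anything falls off the work surface, if the arm or the gripper's body presses on something with over 40 N, if the wrist force passes 120 N, or if a joint passes its speed limit or range.

## Robot

A 7-joint arm with a two-finger parallel gripper is mounted at the origin on the work surface. World frame = base frame: x ahead of the robot, y to its left, z up, the work surface at z = 0. Lengths are in m, angles in rad, forces in N, time in s.
With the tool pointing down it reaches from about 0.425 to 0.925 m from the base axis. Payload 6.8 kg.
Tool frame: the origin (TCP) lies midway between the tips of the shut fingers; the grasp point (between the pads) lies 19 mm behind it; z points along the fingers, y is the line along which they close (so a half turn about z gives the same grasp; the last joint's range is limited). The gripper opens to 85 mm and grips with 20 to 120 N. Pads are 22 mm wide; open, the fingers measure 114 mm over their backs; the gripper's body (76 mm by 85 mm) begins 54 mm behind the grasp point. The pads swing forward as they close: fully open they stand 13 mm farther back than shut.
Start: joints at [1.18, 0.477, 0.022, 1.555, -0.011, 1.109, -0.083], TCP at [0.188, -0.648, 0.231] pointing down, gripper open.
Joint ranges: [-2.96, 2.96], [-0.34, 2.1], [-1.41, 1.46], [0.24, 2.44], [-1.37, 4.51], [0.17, 1.92], [-2.96, 2.96]. Speed limits (rad/s): [2.39, 2.39, 3.14, 3.14, 3.14, 3.14, 3.14].

## Interface

Orientations are given as a unit quaternion [w, x, y, z].
In Python, from station import * gives the robot as it stands.
- The arm moves only by the shell command python3 -m creep 'ROWS' [FORCE]. ROWS is JSON, a list of rows, each a list of 7 numbers: the gripper command: -1 is shut, 1 is fully open, values between are in proportion, then the shift along the world's x, y, z in mm, then the turn, a rotation vector about the world's x, y, z in rad. A call has 1 to 5 rows; each row shifts and turns the commanded pose from where the row before left it; what a row does not reach is not made up. A row lasts 1/8 s, in which the tool goes at most 62.5 mm and 10.7 degrees, less where a joint would pass 70% of its speed; a pose out of reach is approached as far as the arm can. A call is refused whole if a number of a shift passes 62.5 or a number of a turn 0.188, either way. A call with a gripper value outside its range is refused whole. The fingers move at their own pace and stop on an object; FORCE is the grip in N (left out, the last holds). Time passes only in rows, so rows that do not move let the fingers close. It gives the time, the measured TCP pose, the force, the opening and the grip force at its end, in the units of the state.
- get_obs(): the state, without advancing time (a new reading comes with each control period).
- read_camera(name): name is "scene" or "top" or "wrist"; returns (picture, depth): 400x640x3 uint8, red, green, blue; 400x640 float32, m along the optical axis (not along the pixel's ray), 0 where there is no reading.
- camera_params(name): a dict with "intrinsics" (3x3 intrinsics, pixels), "k1" (the pictures are not rectified: a ray, as slopes to the right and down, at radius r is drawn at 1 + k1 r^2 times it, then the intrinsics apply), "cam_to_world" (4x4, takes a point from camera to world coordinates); the wrist camera has in their place "mount" (4x4, takes a point from camera to tool coordinates, whose origin is the TCP and whose axes are the flange's). Camera axes: x right, y up, looking along -z (the intrinsics and any distortion apply to the point x, -y, -z); pixel columns grow to the right and rows downward; lengths in m; the calibration is good to about 2 mm. A picture is of the moment at which its call begins: read the wrist's pose just before it. camera_params takes no time and is no camera call.
- hand_in(): hands the job in; it is judged then, once.
The state is a dict: "t": time; "q": joint angles; "joint_vel": joint speeds; "joint_torque": joint torques, N m; "eef_pos": TCP position; "tool_rot": TCP orientation; "contact_force": force on the tool from outside, world axes, zero at the start; "torque": the same for the moment, N m; "gripper_width": opening from 0.0 (shut) to 1.0 (fully open); "grasp_force": force on a finger pad.
Only numpy, scipy, OpenCV 4.12 (cv2) and the standard library are available. Lean on these libraries where they do the work, as an engineer would, in place of code of your own. Each camera call takes 0.05 s, during which the arm holds its last target. There are 200 camera calls.

## Working session

There is one attempt and no reset: what is moved stays moved. The work goes in short steps, Python scripts to look and compute and a shell command to move; the robot and the scene stay as the last step left them, time stands still between calls to the robot, and variables do not carry over. Pictures are saved under pics/ and viewed, at most 10 in all, crops included, and the job is handed in when it is done.

```bash
mkdir -p pics; ls
python3 - <<'E'
from station import *
import cv2,numpy as np
o=get_obs();print(o['t'],o['eef_pos'],o['tool_rot'],o['gripper_width'])
for n in("top","scene"):
    p,d=read_camera(n);cv2.imwrite(f"pics/{n}0.png",p[...,::-1]);np.save(f"{n}0.npy",d)
    c=camera_params(n);print(n,c,(d==0).mean())
print(camera_params("wrist"))
E
```

```text
pics
0.0 [ 0.18815241 -0.64762205  0.23031998] [-8.94776124e-04  9.90022895e-01  1.40903622e-01 -1.88673939e-04] 1.0015704524184905
top {'intrinsics': array([[491.7968292 ,   0.        , 318.42245028],
       [  0.        , 491.7968292 , 197.00524993],
       [  0.        ,   0.        ,   1.        ]]), 'k1': -0.14658955976269838, 'cam_to_world': array([[ 0.0173346 ,  0.99002994, -0.13978639,  0.3818935 ],
       [-0.99979196,  0.01566036, -0.01306828, -0.00522787],
       [-0.01074889,  0.13998385,  0.99009544,  1.11665704],
       [ 0.        ,  0.        ,  0.        ,  1.        ]])} 0.004015625
scene {'intrinsics': array([[431.50396655,   0.        , 317.78712485],
       [  0.        , 431.50396655, 202.74092843],
       [  0.        ,   0.        ,   1.        ]]), 'k1': -0.02071563368296659, 'cam_to_world': array([[ 0.25591406, -0.74453578,  0.6165829 ,  1.2148252 ],
       [ 0.96653729,  0.18538224, -0.17731074, -0.19401727],
       [ 0.01771067,  0.64132667,  0.76706351,  0.94983792],
       [ 0.        ,  0.        ,  0.        ,  1.        ]])} 0.00388671875
{'intrinsics': array([[330.88188284,   0.        , 316.96229227],
       [  0.        , 330.88188284, 206.14943495],
       [  0.        ,   0.        ,   1.        ]]), 'k1': -0.030176122272871128, 'mount': array([[-3.62592470e-04,  9.50718378e-01,  3.10055536e-01,
         7.90739877e-02],
       [ 9.99999854e-01,  2.20622305e-04,  4.92952776e-04,
         9.75604979e-04],
       [ 4.00254097e-04,  3.10055669e-01, -9.50718319e-01,
        -1.43196338e-01],
       [ 0.00000000e+00,  0.00000000e+00,  0.00000000e+00,
         1.00000000e+00]])}
```

View pics/top0.png

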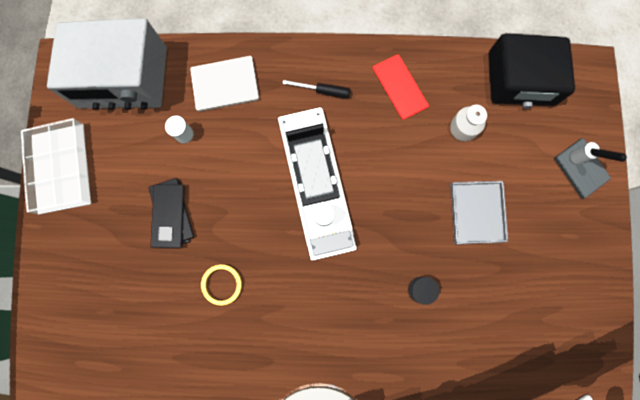

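View pics/scene0.png

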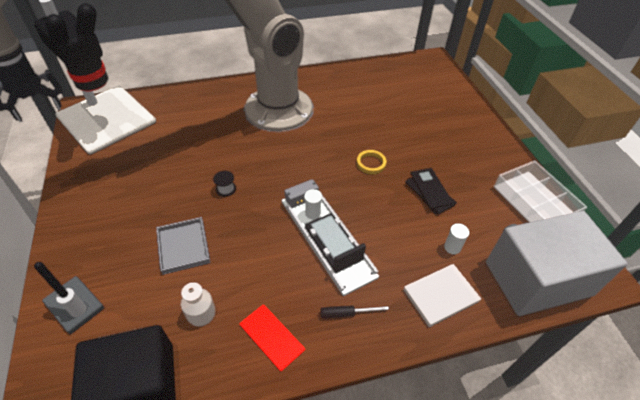

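The top view shows the jig running from its far end (300,112) to the contact block (333,243). The tin is at (325,214), the palm plate at (305,133) and the tray at (480,212). The dispenser is at (468,123), the spool at (425,290), the spare tin at (179,128) and the phone stack at (168,213). The push direction is roughly towards the robot.

```bash
cat > h.py <<'E'
import numpy as np,cv2
from station import *
from scipy.spatial.transform import Rotation as R
def T_of(n,o=None):
    c=camera_params(n)
    if n!="wrist": return c,c["cam_to_world"]
    q=o["tool_rot"];T=np.eye(4);T[:3,:3]=R.from_quat([q[1],q[2],q[3],q[0]]).as_matrix();T[:3,3]=o["eef_pos"]
    return c,T@c["mount"]
def slopes(c,uv):
    uv=np.asarray(uv,np.float32).reshape(-1,1,2)
    s=cv2.undistortPoints(uv,c["intrinsics"],np.array([c["k1"],0,0,0.])).reshape(-1,2)
    return np.c_[s[:,0],-s[:,1],-np.ones(len(s))]
def plane(n,uv,z,o=None):
    c,T=T_of(n,o);d=slopes(c,uv)@T[:3,:3].T
    return T[:3,3]+d*((z-T[2,3])/d[:,2])[:,None]
def cloud(n,d,o=None):
    c,T=T_of(n,o);v,u=np.mgrid[:400,:640]
    p=slopes(c,np.c_[u.ravel(),v.ravel()])*d.ravel()[:,None]
    return (p@T[:3,:3].T+T[:3,3]).reshape(400,640,3)
E
python3 - <<'E'
from h import *
p=cv2.imread("pics/top0.png");P=cloud("top",np.load("top0.npy"))
def comp(m,lo=40):
    n,l,s,c=cv2.connectedComponentsWithStats(m.astype(np.uint8))
    return [(s[i],c[i],l==i) for i in range(1,n) if s[i][4]>lo]
z=P[...,2]
print("bench z",np.median(z[300:340,250:300]))
m=(z>.006)&(z<.2);m[:100]=0;m[310:]=0
for s,c,k in comp(m):
    q=P[k];r=cv2.minAreaRect(q[:,:2].astype(np.float32)*1000)
    print(c.round(),s[4],q.mean(0).round(3),"zmax",np.percentile(q[:,2],97).round(3),np.round(r[0]),np.round(r[1]),round(r[2],1))
# white jig by colour
hsv=cv2.cvtColor(p,cv2.COLOR_BGR2HSV)
roi=np.zeros(z.shape,bool);roi[100:270,265:365]=1
roi2=np.zeros(z.shape,bool);roi2[170:255,440:520]=1
for nm,ro,h in(("jig",roi,.02),("tray",roi2,.02)):
    m=ro&(hsv[...,1]<80)
    s,c,k=max(comp(m),key=lambda a:a[0][4])
    v,u=np.nonzero(k);q=plane("top",np.c_[u,v],h)
    r=cv2.minAreaRect((q[:,:2]*1000).astype(np.float32));print(nm,r,cv2.boxPoints(r).round(0).tolist())
# tin top & plate top
for nm,(a,b,c_,d),lo,hi in(("tin",(190,235,300,345),.068,.1),("plate",(112,155,280,335),.068,.1),("block",(222,262,300,360),.05,.064)):
    k=np.zeros(z.shape,bool);k[a:b,c_:d]=1;k&=(z>lo)&(z<hi)
    q=P[k];print(nm,k.sum(),cv2.minAreaRect((q[:,:2]*1000).astype(np.float32)),np.median(q,0).round(3))
E
```

```text
bench z -9.390585481383606e-05
[116. 104.] 752 [0.747 0.49  0.046] zmax 0.1 [743. 497.] [ 33. 219.] 4.1
[215. 103.] 356 [0.756 0.256 0.017] zmax 0.022 [765. 237.] [ 27. 136.] 11.8
[409. 106.] 362 [ 0.757 -0.2    0.008] zmax 0.012 [ 766. -203.] [54. 74.] 27.1
[528. 102.] 357 [ 0.768 -0.481  0.035] zmax 0.057 [ 765. -479.] [165.  18.] 88.6
[468. 123.] 939 [ 0.701 -0.321  0.075] zmax 0.112 [ 707. -326.] [68. 57.] 39.1
[317. 183.] 6695 [0.566 0.014 0.036] zmax 0.086 [574.  17.] [340. 106.] 14.5
[179. 129.] 493 [0.681 0.326 0.061] zmax 0.078 [687. 333.] [50. 45.] 40.4
[ 54. 166.] 3360 [0.6   0.64  0.031] zmax 0.052 [608. 640.] [221. 146.] 11.7
[586. 166.] 2127 [ 0.616 -0.611  0.044] zmax 0.166 [ 618. -619.] [122.  92.] 34.9
[169. 215.] 2348 [0.489 0.349 0.022] zmax 0.028 [494. 349.] [163. 100.] 6.6
[479. 211.] 690 [ 0.511 -0.358  0.016] zmax 0.023 [ 509. -358.] [140. 123.] 2.9
[221. 284.] 501 [0.337 0.222 0.017] zmax 0.022 [338. 222.] [88. 89.] 19.5
[425. 290.] 596 [ 0.333 -0.225  0.047] zmax 0.052 [ 332. -225.] [59. 59.] 86.5
jig ((571.7762451171875, 14.705108642578125), (341.7298889160156, 109.19486999511719), 14.28459644317627) [[393.0, 25.0], [420.0, -80.0], [751.0, 4.0], [724.0, 110.0]]
tray ((508.6390380859375, -356.19451904296875), (142.95408630371094, 126.69096374511719), 2.783686399459839) [[434.0, -296.0], [440.0, -423.0], [583.0, -416.0], [577.0, -289.0]]
tin 354 ((491.9481201171875, -2.804502487182617), (43.70893096923828, 42.66986846923828), 73.92962646484375) [ 0.491 -0.002  0.087]
plate 250 ((677.2122802734375, 41.980716705322266), (13.139631271362305, 85.47504425048828), 13.917901039123535) [0.676 0.042 0.079]
block 735 ((447.6055603027344, -16.910354614257812), (66.11433410644531, 89.73819732666016), 14.305468559265137) [ 0.434 -0.02   0.056]
```

```bash
python3 -m creep '[[1,20,42,0,0,0,0],[1,20,42,0,0,0,0],[1,20,42,0,0,0,0],[1,20,42,0,0,0,0],[1,20,42,0,0,0,0]]'; python3 -m creep '[[1,20,42,0,0,0,-0.03],[1,20,42,0,0,0,0],[1,20,42,0,0,0,0],[1,20,42,0,0,0,0],[1,20,42,0,0,0,0]]'; python3 -m creep '[[1,18,42,0,0,0,0],[1,18,42,0,0,0,0],[1,18,42,0,0,0,0],[1,18,42,0,0,0,0],[1,18,42,0,0,0,0]]'
```

```text
t: 0.72
eef_pos: [0.2888, -0.4365, 0.231]
tool_rot: [-0.0, 0.99, 0.141, -0.0]
contact_force: [0.9, -1.1, -0.7]
gripper_width: 1.003
grasp_force: 0.0
t: 1.35
eef_pos: [0.3886, -0.2267, 0.2312]
tool_rot: [0.0, 0.992, 0.126, -0.0]
contact_force: [0.6, -1.0, -0.5]
gripper_width: 0.996
grasp_force: 0.0
t: 1.98
eef_pos: [0.4785, -0.0169, 0.2311]
tool_rot: [0.0, 0.992, 0.126, -0.0]
contact_force: [0.1, -0.3, -0.5]
gripper_width: 1.0
grasp_force: 0.0
```

```bash
python3 -m creep '[[1,13,14,0,0,0,0],[1,0,0,0,0,0,0]]'
python3 - <<'E'
from h import *
o=get_obs();p,d=read_camera("wrist");cv2.imwrite("pics/w1.png",p[...,::-1]);P=cloud("wrist",d,o)
print(o['t'],o['eef_pos'],o['tool_rot'])
z=P[...,2];k=(z>.08)&(z<.095)&(np.hypot(P[...,0]-.492,P[...,1])<.04)
q=(P[k][:,:2]*1000).astype(np.float32);print(k.sum(),cv2.minEnclosingCircle(q),np.median(z[k]))
v,u=np.nonzero(k);print(u.mean(),v.mean())
E
```

```text
t: 2.22
eef_pos: [0.4917, -0.0038, 0.231]
tool_rot: [-0.0, 0.992, 0.127, -0.0]
contact_force: [-0.8, -1.0, -0.4]
gripper_width: 1.0
grasp_force: 0.0
2.225 [ 0.49172367 -0.00376522  0.23101762] [-1.43407664e-04  9.91918910e-01  1.26873228e-01 -2.00471030e-04]
1981 ((492.8938293457031, -3.0704686641693115), 23.07158851623535) 0.08766407054914688
315.5128722867239 187.91973750630996
```

```bash
python3 -m creep '[[1,1,1,-30,0,0,0],[1,0,0,-40,0,0,0],[1,0,0,-40,0,0,0],[1,0,0,-35,0,0,0],[1,0,0,-30,0,0,0]]'; python3 -m creep '[[1,0,0,-15,0,0,0],[1,0,0,-4,0,0,0],[-1,0,0,0,0,0,0],[-1,0,0,0,0,0,0],[-1,0,0,0,0,0,0]]' 35;python3 -m creep '[[-1,0,0,0,0,0,0],[-1,0,0,0,0,0,0],[-1,0,0,0,0,0,0],[-1,0,0,0,0,0,0]]'
```

```text
t: 2.9
eef_pos: [0.4912, -0.0059, 0.0549]
tool_rot: [0.001, 0.992, 0.125, -0.001]
contact_force: [0.1, -0.5, -0.4]
gripper_width: 0.996
grasp_force: 0.0
t: 3.52
eef_pos: [0.4933, -0.0031, 0.0383]
tool_rot: [0.0, 0.992, 0.126, 0.001]
contact_force: [-0.3, -1.2, 6.2]
gripper_width: 0.522
grasp_force: 34.9
t: 4.03
eef_pos: [0.4933, -0.0032, 0.0384]
tool_rot: [0.0, 0.992, 0.126, 0.001]
contact_force: [-1.9, 0.5, 7.1]
gripper_width: 0.522
grasp_force: 34.9
```

```bash
python3 -m creep '[[-1,0,0,8,0,0,0],[-1,0,0,18,0,0,0],[-1,0,0,25,0,0,0],[-1,0,0,25,0,0,0],[-1,0,-10,14,0,0,0]]' ; python3 -m creep '[[-1,2,-25,0,0,0,0],[-1,2,-35,0,0,0,0],[-1,2,-40,0,0,0,0],[-1,2,-40,0,0,0,0],[-1,2,-40,0,0,0,0]]'; python3 -m creep '[[-1,2,-40,0,0,0,0],[-1,2,-40,0,0,0,0],[-1,1,-40,0,0,0,0],[-1,1,-30,0,0,0,0],[-1,0,-14,0,0,0,0]]'
```

```text
t: 4.65
eef_pos: [0.4928, -0.0128, 0.1288]
tool_rot: [-0.0, 0.992, 0.127, 0.001]
contact_force: [0.5, 0.4, -0.5]
gripper_width: 0.522
grasp_force: 35.9
t: 5.28
eef_pos: [0.5016, -0.1953, 0.1271]
tool_rot: [-0.0, 0.992, 0.126, -0.0]
contact_force: [1.0, 0.7, -1.1]
gripper_width: 0.525
grasp_force: 35.9
t: 5.9
eef_pos: [0.5069, -0.3597, 0.1268]
tool_rot: [0.0, 0.992, 0.125, -0.001]
contact_force: [-0.3, 0.2, -1.5]
gripper_width: 0.521
grasp_force: 35.9
```

Run:
```python
from h import *
o=get_obs();p,d=read_camera("wrist");cv2.imwrite("pics/w2.png",p[...,::-1]);print(o['t'],o['eef_pos'])
p,d=read_camera("scene");cv2.imwrite("pics/s2.png",p[80:330,60:460,::-1].repeat(2,0).repeat(2,1))
```

```text
5.9 [ 0.50694382 -0.35974013  0.1267824 ]
```

View pics/s2.png

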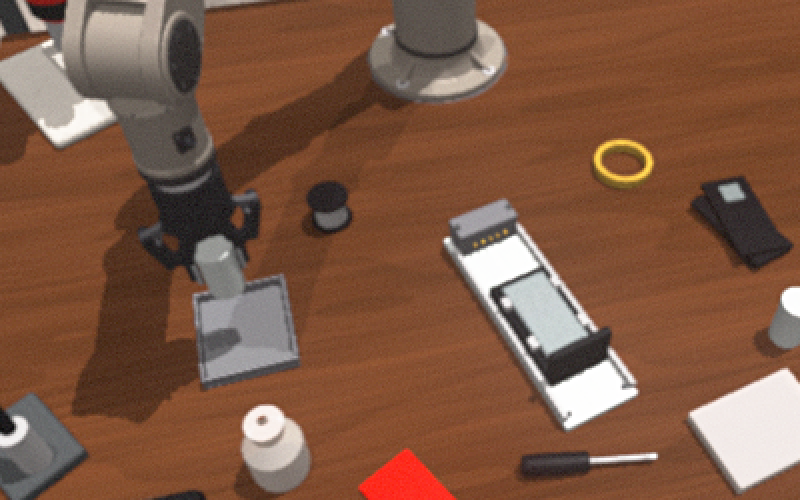

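The crop shows the tin held upright at (220,265) above the tray at (245,330). The jig gap is clear and nothing else has moved. Next I'll lower it gently.

```bash
python3 -m creep '[[-1,1,1,-20,0,0,0],[-1,0,0,-28,0,0,0],[-1,0,0,-25,0,0,0],[-1,0,0,-14,0,0,0],[-1,0,0,-3,0,0,0]]' ; python3 -m creep '[[-1,0,0,-2,0,0,0],[-1,0,0,-1.5,0,0,0],[-1,0,0,0,0,0,0]]'
```

```text
t: 6.62
eef_pos: [0.5089, -0.3547, 0.036]
tool_rot: [-0.001, 0.992, 0.127, -0.001]
contact_force: [-0.3, 0.4, -1.2]
gripper_width: 0.52
grasp_force: 35.9
t: 7.0
eef_pos: [0.5096, -0.3564, 0.0343]
tool_rot: [0.0, 0.992, 0.126, 0.0]
contact_force: [-0.5, 0.5, -1.6]
gripper_width: 0.521
grasp_force: 35.9
```

```bash
python3 -m creep '[[-1,0,0,-1.5,0,0,0],[-1,0,0,0,0,0,0]]' ; python3 -m creep '[[-1,0,0,-1,0,0,0],[-1,0,0,0,0,0,0]]'
```

```text
t: 7.25
eef_pos: [0.5093, -0.3563, 0.0323]
tool_rot: [0.0, 0.992, 0.126, 0.0]
contact_force: [0.5, -0.4, -1.2]
gripper_width: 0.522
grasp_force: 35.9
t: 7.5
eef_pos: [0.5093, -0.3562, 0.0312]
tool_rot: [-0.0, 0.992, 0.126, -0.0]
contact_force: [0.5, 0.6, -1.2]
gripper_width: 0.52
grasp_force: 35.9
```

```bash
python3 -m creep '[[-1,0,0,-1,0,0,0],[-1,0,0,0,0,0,0]]' ; python3 -m creep '[[-1,0,0,-0.7,0,0,0],[-1,0,0,0,0,0,0]]'
```

```text
t: 7.75
eef_pos: [0.5096, -0.3562, 0.0305]
tool_rot: [0.0, 0.992, 0.126, 0.0]
contact_force: [-0.6, -0.3, 0.3]
gripper_width: 0.523
grasp_force: 35.9
t: 8.0
eef_pos: [0.5098, -0.3562, 0.0305]
tool_rot: [0.0, 0.992, 0.126, 0.0]
contact_force: [-2.7, 2.1, 7.9]
gripper_width: 0.523
grasp_force: 35.9
```

```bash
python3 -m creep '[[-1,0,0,0.5,0,0,0],[0.3,0,0,0,0,0,0],[0.6,0,0,0,0,0,0],[0.8,0,0,0,0,0,0],[0.8,0,0,0,0,0,0]]' ; python3 -m creep '[[0.8,0,0,10,0,0,0],[0.8,0,0,25,0,0,0],[0.8,0,0,40,0,0,0],[0.8,0,0,45,0,0,0],[0.8,0,0,45,0,0,0]]'
python3 - <<'E'
from h import *
o=get_obs();p,d=read_camera("wrist");P=cloud("wrist",d,o);z=P[...,2]
k=(z>.068)&(z<.09)&(np.hypot(P[...,0]-.509,P[...,1]+.356)<.05)
print(k.sum(),cv2.minEnclosingCircle((P[k][:,:2]*1000).astype(np.float32)),np.percentile(z[k],[5,50,95]))
p,d=read_camera("top");cv2.imwrite("pics/t3.png",p[80:280,250:530,::-1].repeat(2,0).repeat(2,1))
E
```

```text
t: 8.62
eef_pos: [0.5093, -0.3562, 0.03]
tool_rot: [-0.0, 0.992, 0.126, -0.0]
contact_force: [0.1, -0.3, -0.6]
gripper_width: 0.9
grasp_force: 0.0
t: 9.25
eef_pos: [0.5093, -0.3561, 0.1973]
tool_rot: [0.0, 0.992, 0.126, 0.0]
contact_force: [0.5, -0.3, 0.2]
gripper_width: 0.899
grasp_force: 0.0
2371 ((509.4662170410156, -355.8665771484375), 22.93315315246582) [0.0776292  0.07964989 0.08075767]
```

View pics/t3.png

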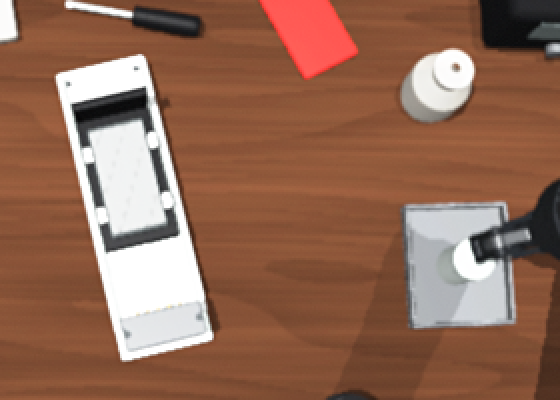

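The tin stands upright and level near the tray centre, at (470,262) in the crop, with its lid top at z = 80 mm. The jig is clear. Next I'll shut the gripper and go behind the plate.

```bash
python3 -m creep '[[-1,21,41,0,0,0,0],[-1,21,41,0,0,0,0],[-1,21,41,0,0,0,0],[-1,21,41,0,0,0,0],[-1,21,41,0,0,0,0]]' ; python3 -m creep '[[-1,21,41,0,0,0,0],[-1,21,41,0,0,0,0],[-1,21,41,0,0,0,0],[-1,21,41,0,0,0,0],[-1,20,40,0,0,0,0]]'; python3 -m creep '[[-1,0,0,-20,0,0,0],[-1,0,0,-30,0,0,0],[-1,0,0,-30,0,0,0],[-1,0,0,-15,0,0,0],[-1,0,0,0,0,0,0]]'
python3 - <<'E'
from h import *
o=get_obs();p,d=read_camera("scene");cv2.imwrite("pics/s4.png",p[120:320,220:460,::-1].repeat(3,0).repeat(3,1));print(o['t'],o['eef_pos'],o['gripper_width'])
E
```

```text
t: 9.98
eef_pos: [0.6147, -0.1499, 0.1953]
tool_rot: [0.0, 0.992, 0.126, 0.0]
contact_force: [-0.1, 0.3, 0.6]
gripper_width: 0.001
grasp_force: 0.0
t: 10.6
eef_pos: [0.7188, 0.0542, 0.1951]
tool_rot: [0.0, 0.992, 0.126, -0.0]
contact_force: [1.0, 0.1, 0.3]
gripper_width: -0.002
grasp_force: 0.0
t: 11.22
eef_pos: [0.7174, 0.0519, 0.0988]
tool_rot: [0.0, 0.992, 0.126, -0.001]
contact_force: [0.6, -0.5, 0.6]
gripper_width: -0.001
grasp_force: 0.0
11.225 [0.71740655 0.05191032 0.09884323] -0.0010923630715870768
```

View pics/s4.png

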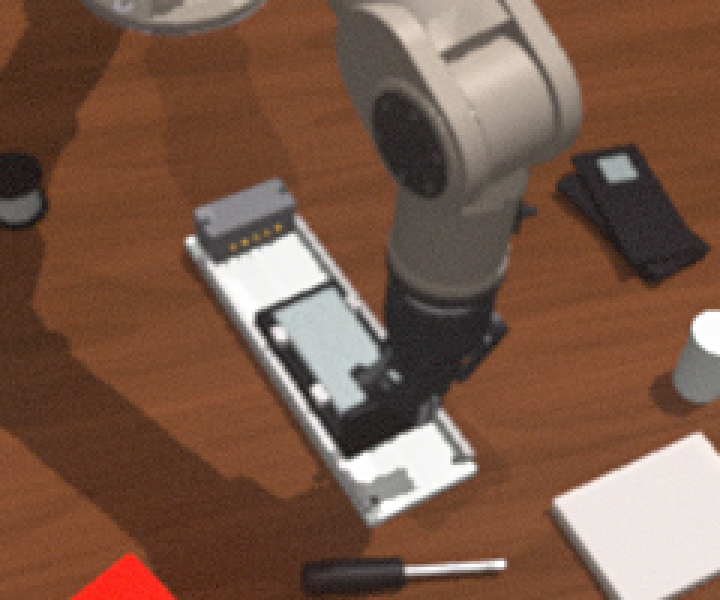

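The crop shows the tool above the outer end of the jig. The black plate face is around (380,425), with the fingers in front of it. The path to the block at (245,220) is clear. I'll descend while watching the force.

```bash
python3 -m creep '[[-1,0,0,-10,0,0,0],[-1,0,0,-15,0,0,0],[-1,0,0,-20,0,0,0],[-1,0,0,-15,0,0,0],[-1,0,0,-2,0,0,0]]'; python3 -m creep '[[-1,-6,-1.5,0,0,0,0],[-1,-6,-1.5,0,0,0,0],[-1,-3,-0.8,0,0,0,0],[-1,0,0,0,0,0,0]]';  python3 -m creep '[[-1,-3,-0.8,0,0,0,0],[-1,-3,-0.8,0,0,0,0],[-1,-3,-0.8,0,0,0,0],[-1,0,0,0,0,0,0]]'
```

```text
t: 11.9
eef_pos: [0.7171, 0.0526, 0.0358]
tool_rot: [-0.0, 0.992, 0.126, -0.002]
contact_force: [-0.2, 0.3, 0.2]
gripper_width: 0.003
grasp_force: 0.0
t: 12.4
eef_pos: [0.7034, 0.0488, 0.0386]
tool_rot: [0.0, 0.992, 0.126, 0.0]
contact_force: [0.4, 0.6, 0.3]
gripper_width: 0.0
grasp_force: 0.0
t: 12.9
eef_pos: [0.695, 0.0468, 0.0386]
tool_rot: [-0.0, 0.992, 0.126, 0.001]
contact_force: [2.7, 0.4, 0.1]
gripper_width: 0.001
grasp_force: 0.0
```

```bash
python3 -m creep '[[-1,-4,-1,0,0,0,0],[-1,-6,-1.5,0,0,0,0],[-1,-6,-1.6,0,0,0,0],[-1,-6,-1.5,0,0,0,0],[-1,-6,-1.6,0,0,0,0]]'; python3 -m creep '[[-1,-6,-1.5,0,0,0,0],[-1,-6,-1.5,0,0,0,0],[-1,-6,-1.5,0,0,0,0],[-1,-5,-1.3,0,0,0,0],[-1,-3,-0.8,0,0,0,0]]'; python3 -m creep '[[-1,-3,-0.8,0,0,0,0],[-1,-2,-0.5,0,0,0,0],[-1,0,0,0,0,0,0]]'
```

```text
t: 13.52
eef_pos: [0.6675, 0.0398, 0.0387]
tool_rot: [-0.0, 0.992, 0.126, 0.002]
contact_force: [6.8, 1.8, -1.3]
gripper_width: -0.001
grasp_force: 0.0
t: 14.15
eef_pos: [0.6421, 0.0333, 0.0387]
tool_rot: [-0.0, 0.992, 0.126, 0.002]
contact_force: [8.9, 1.7, -3.2]
gripper_width: -0.001
grasp_force: 0.0
t: 14.52
eef_pos: [0.6371, 0.032, 0.0387]
tool_rot: [-0.0, 0.992, 0.126, 0.002]
contact_force: [7.9, 2.2, -2.6]
gripper_width: 0.001
grasp_force: 0.0
```

```bash
python3 -m creep '[[-1,-2,-0.5,0,0,0,0],[-1,-2,-0.5,0,0,0,0],[-1,0,0,0,0,0,0]]'; python3 -m creep '[[-1,-1.5,-0.4,0,0,0,0],[-1,-1,-0.3,0,0,0,0],[-1,0,0,0,0,0,0]]'
```

```text
t: 14.9
eef_pos: [0.6339, 0.0312, 0.039]
tool_rot: [-0.0, 0.992, 0.126, 0.003]
contact_force: [10.1, 2.7, -2.3]
gripper_width: -0.004
grasp_force: 0.0
t: 15.28
eef_pos: [0.6339, 0.0313, 0.0395]
tool_rot: [-0.001, 0.992, 0.126, 0.005]
contact_force: [15.9, 3.5, -6.9]
gripper_width: -0.003
grasp_force: 0.0
```

```bash
python3 -m creep '[[-1,-1.5,-0.4,0,0,0,0],[-1,0,0,0,0,0,0],[-1,0,0,0,0,0,0],[-1,0,0,0,0,0,0],[-1,0,0,0,0,0,0]]'; python3 -m creep '[[-1,0,0,0,0,0,0],[-1,0,0,0,0,0,0],[-1,0,0,0,0,0,0]]'
python3 - <<'E'
from h import *
p,d=read_camera("scene");cv2.imwrite("pics/s5.png",p[120:320,220:460,::-1].repeat(3,0).repeat(3,1))
E
```

```text
t: 15.9
eef_pos: [0.6337, 0.0315, 0.0403]
tool_rot: [-0.001, 0.992, 0.126, 0.007]
contact_force: [17.7, 4.0, -5.7]
gripper_width: -0.001
grasp_force: 0.0
t: 16.27
eef_pos: [0.6337, 0.0315, 0.0403]
tool_rot: [-0.001, 0.992, 0.126, 0.007]
contact_force: [18.2, 3.4, -4.3]
gripper_width: -0.007
grasp_force: 0.0
```

View pics/s5.png

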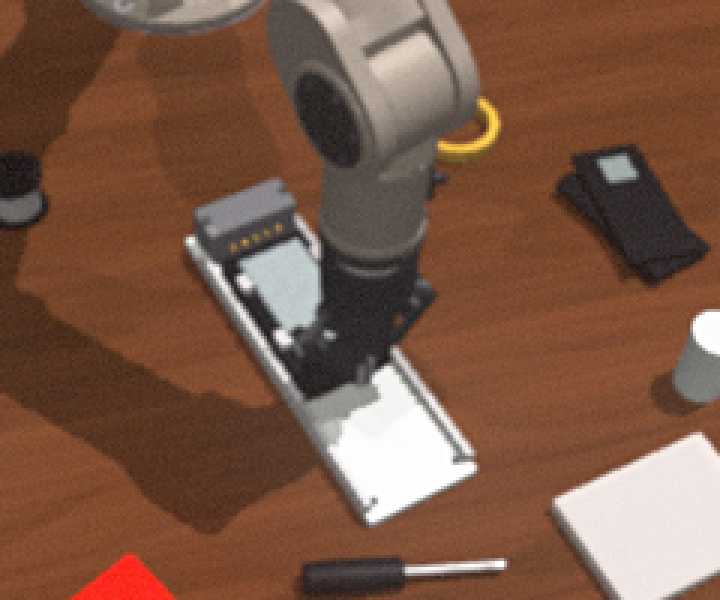

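The sled is home, with the phone's end at the contact block near (265,250). The force has risen to 18 N without further motion. I'll hold a moment more, then back off.

```bash
python3 -m creep '[[-1,0,0,0,0,0,0],[-1,0,0,0,0,0,0],[-1,4,1,0,0,0,0],[-1,6,1.5,0,0,0,0],[-1,7,1.8,0,0,0,0]]'; python3 -m creep '[[-1,8,2,0,0,0,0],[-1,8,2,0,0,0,0],[-1,8,2,0,0,0,0],[-1,8,2,0,0,0,0],[-1,8,2,0,0,0,0]]'; python3 -m creep '[[-1,8,2,0,0,0,0],[-1,8,2,0,0,0,0],[-1,8,2,0,0,0,0],[-1,8,2,0,0,0,0],[-1,0,0,0,0,0,0]]'; python3 -m creep '[[-1,0,0,20,0,0,0],[-1,0,0,40,0,0,0],[-1,0,0,50,0,0,0],[-1,0,0,50,0,0,0],[-1,0,0,0,0,0,0]]'
python3 - <<'E'
from h import *
p,d=read_camera("scene");cv2.imwrite("pics/s6.png",p[120:320,120:470,::-1].repeat(2,0).repeat(2,1))
P=cloud("scene",d);z=P[...,2]
k=(z>.07)&(z<.09)&(abs(P[...,0]-.66)<.06)&(abs(P[...,1]-.035)<.07)
if k.sum()>10: print(k.sum(),cv2.minAreaRect((P[k][:,:2]*1000).astype(np.float32)))
E
```

```text
t: 16.95
eef_pos: [0.6468, 0.0346, 0.0396]
tool_rot: [-0.0, 0.992, 0.126, 0.003]
contact_force: [6.9, 1.4, 3.4]
gripper_width: -0.001
grasp_force: 0.0
t: 17.58
eef_pos: [0.6848, 0.044, 0.0384]
tool_rot: [-0.0, 0.992, 0.126, 0.0]
contact_force: [1.9, 1.5, 4.1]
gripper_width: 0.001
grasp_force: 0.0
t: 18.2
eef_pos: [0.7164, 0.0517, 0.0376]
tool_rot: [0.0, 0.992, 0.126, -0.0]
contact_force: [0.1, 0.3, -0.5]
gripper_width: 0.006
grasp_force: 0.0
t: 18.82
eef_pos: [0.7192, 0.0524, 0.2056]
tool_rot: [-0.0, 0.992, 0.126, 0.005]
contact_force: [0.1, 0.4, -0.7]
gripper_width: 0.003
grasp_force: 0.0
202 ((680.4161376953125, 43.15064239501953), (14.582172393798828, 86.47817993164062), 14.15536880493164)
```

View pics/s6.png

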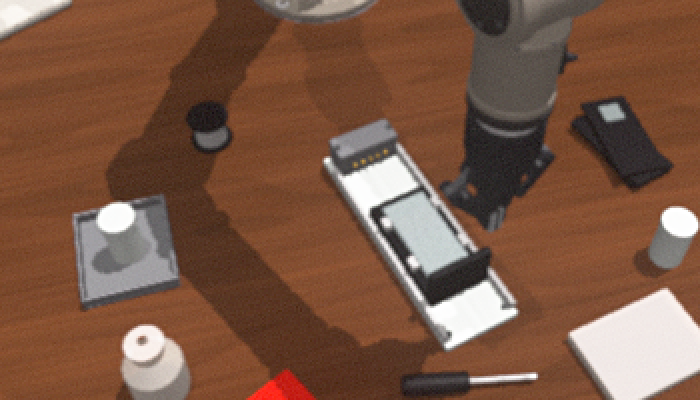

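The sled has sprung fully back, with the plate at (460,275) in the crop. The tin stands upright in the tray at (118,232) and everything else is in place.

```bash
python3 -c "
from station import *
print(hand_in())"
```

```text
the job is handed in; nothing more can be done
None
```

The job is handed in: the tin stands upright in the grey tray, the sled was pushed home, held there about 1.5 s and has sprung fully back, and nothing was knocked over.

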